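# Grease the motors and start the run-in

### The arm

A 7-joint arm with a two-finger parallel gripper is mounted at the origin on the work surface. World frame = base frame: x ahead of the robot, y to its left, z up, the work surface at z = 0. Lengths are in mm, angles in rad, forces in N, time in s.
With the tool pointing down it reaches from about 400 to 875 mm from the base axis. Payload 19.3 kg.
Tool frame: the origin (TCP) lies at the very end of the fingers, on their centre line; the grasp point (between the pads) lies 19 mm behind it (grip_point_offset is the z of the grasp point in the tool frame, in mm); z points along the fingers, x is the direction in which the jaws open and shut, and the axes are right-handed (so a half turn about z gives the same grasp; the last joint's range is limited). The gripper opens to 85 mm and grips with 20 to 120 N. Pads are 22 mm wide; open, the fingers measure 114 mm over their backs; the gripper's body (76 mm by 85 mm) begins 54 mm behind the grasp point. The pads swing forward as they close: fully open they stand 13 mm farther back than shut.
Start: joints at [1.076, 0.521, -0.036, 1.599, 0.021, 1.021, -0.113], TCP at [257.559, -569.454, 231.291] pointing down, gripper open.
Joint ranges: [-2.91, 2.91], [-0.3, 2.13], [-1.5, 1.42], [0.17, 2.43], [-1.26, 4.41], [0.16, 1.93], [-2.52, 2.52]. Speed limits (rad/s): [1.89, 1.89, 2.39, 2.39, 3.01, 3.01, 3.01].

### API

Orientations are given as a 3x3 rotation matrix whose columns are the frame's x, y, z axes.
In Python, from workcell import movep, movel, goto_joints, open_gripper, clamp, wait, inverse_kinematics, read_state, camera, PlanningError, finish_job, grip_point_offset gives the robot as it stands. Calls block until the motion is done:
- movep(position, orientation): joint-space move of the TCP to a pose.
- movel(position, frame=None, max_speed=150, guard=None): straight line of the TCP; frame=None keeps the orientation; max_speed is the mean speed in mm/s. With guard (N) it stops when the force on the tool has changed by that much, and returns True; else False.
- goto_joints(angles): joint-space move.
- open_gripper() and clamp(): open the fingers fully, or close them until they stop; the grip force is fixed at half the most.
- wait(seconds).
- inverse_kinematics(position, orientation): joint angles nearest the present ones, or None.
- read_state(): the state.
- camera(name): name is "scene" or "top"; returns a dict with "image" (480x640x3 uint8, blue, green, red), "range_z" (480x640 float32, mm along the optical axis (not along the pixel's ray), 0 where there is no reading), "fx", "fy", "cx", "cy" (pixels), "dist_coeffs" ([k1, k2, p1, p2, k3] as OpenCV has them; the pictures are not rectified), "cam_to_world" (4x4, takes a point from camera to world coordinates). Camera axes: x right, y up, looking along -z (the intrinsics and any distortion apply to the point x, -y, -z); pixel columns grow to the right and rows downward; lengths in mm; the calibration is good to about 2 mm. A picture is of the moment at which its call begins.
A pose or a line that the arm cannot do raises PlanningError and nothing moves.
- finish_job(): hands the job in, once; it reports no verdict.
The state is a dict: "time": time; "qpos": joint angles; "qvel": joint speeds; "joint_efforts": joint torques, N m; "eef_pos": TCP position; "tool_rot": TCP orientation; "ft_force": force on the tool from outside, world axes, zero at the start; "torque": the same for the moment, N m; "finger_gap": finger opening in mm.
Only numpy, scipy, OpenCV 4.12 (cv2) and the standard library are available. Lean on these libraries where they do the work, as an engineer would, in place of code of your own. Each camera call takes 0.05 s, during which the arm holds its last target.

### The job

Get the repaired motors ready for their run-in: stand every motor on the bench upright on the black rubber mat, then dip the brush's bristles well into the low tin and hold the bristle tip still at the very top of each motor's shaft for a second, taking the largest motor first and going down in size. Rinse the brush with a dip well into the tall jar, hang it back in its ring, and only then turn the controller's dial clockwise until its pointer stands at the thick index mark. At the end all the motors must stand upright on the mat, and the tin, the jar and the other things on the bench stay where they are.

Things in the scene. Friction and masses are not known exactly. Their poses are not given: they have to be found in the camera images.
- mat: black rubber mat fixed on the bench, 150 (own x) x 320 (own y) x 3 mm thick; origin at the centre of its underside
- motor_a: the largest of the four sizes of small electric motor (any may be absent): upright round steel can, black round the lower third, 56 mm diameter and 56 mm tall, with a thin shaft of 5 mm diameter standing 15 mm out of its top; 350 g or so, most of it low down; loose, starts standing upright; origin at the centre of its underside, z up the shaft
- motor_a_top (a point): top end of that motor's shaft, 71 mm above its origin
- motor_b: the second largest of the four sizes of small electric motor (any may be absent): upright round steel can, black round the lower third, 46 mm diameter and 46 mm tall, with a thin shaft of 5 mm diameter standing 15 mm out of its top; 220 g or so, most of it low down; loose, starts standing upright; origin at the centre of its underside, z up the shaft
- motor_b_top (a point): top end of that motor's shaft, 61 mm above its origin
- motor_c: the third largest of the four sizes of small electric motor (any may be absent): upright round steel can, black round the lower third, 37 mm diameter and 37 mm tall, with a thin shaft of 5 mm diameter standing 15 mm out of its top; 130 g or so, most of it low down; loose, starts standing upright; origin at the centre of its underside, z up the shaft
- motor_c_top (a point): top end of that motor's shaft, 52 mm above its origin
- motor_d: the smallest of the four sizes of small electric motor (any may be absent): upright round steel can, black round the lower third, 29 mm diameter and 29 mm tall, with a thin shaft of 5 mm diameter standing 15 mm out of its top; 80 g or so, most of it low down; loose, starts standing upright; origin at the centre of its underside, z up the shaft
- motor_d_top (a point): top end of that motor's shaft, 44 mm above its origin
- brush: grease brush, 140 mm, 60 g, hanging upright through its stand's ring. From the tip up: grey bristles 0-25 mm (12 mm thick), steel ferrule to 50 mm (13 mm diameter), black collar disc 50-55 mm (40 mm diameter, rests on the ring), plain round wooden handle 55-140 mm (15 mm diameter; hold it about 110 mm above the tip). Origin at the bristle tip, z up along the handle
- brush_collar (a point): on the brush's axis at the underside of the collar, 50 mm above the tip
- stand_ring (a point): centre of the top face, 86 mm above the bench, of the horizontal ring (52 mm outside, 24 mm inside diameter, 8 mm thick) of the fixed aluminium brush stand; a post on its own +x side carries it from a steel foot 90 x 80 mm; nothing of the stand is higher. With the brush hung, the collar's underside lies here, with up to 5 mm of play sideways
- tin: low open aluminium tin (grease tin), 68 mm outside diameter, 40 mm tall, wall 3 mm, inside floor 5 mm up; loose, 350 g; origin at the centre of its underside
- jar: tall open clear plastic jar (rinsing jar), 66 mm outside diameter, 80 mm tall, wall 3 mm, inside floor 6 mm up; loose, 400 g; origin at the centre of its underside
- controller: fixed grey run-in controller, a box 110 x 110 x 70 mm with one black dial in the middle of its top and white marks round the dial: short thin ticks every 0.5 rad and one thick, long index mark; origin at the centre of its underside; its front is its own -x side
- dial (a joint): angle of the controller's dial, rad: grows as it turns clockwise seen from above, 0 (end stop) with the dial's white pointer line towards the controller's front (own -x), 2.0 with the pointer at the thick index mark, upper stop 4.0; stays where it is left, friction about 0.04 N m
- dial_grip (a point): on the dial's axis, 107 mm above the bench, at the height to grip. The dial's grip bar is 42 mm long, 14 mm thick and 32 mm high (its top 114 mm above the bench); it lies along this point's own x axis, which turns with the dial; the white pointer line is on the bar's -x end
- screwdriver: bystander: black-handled screwdriver, loose; not needed
- wrench: bystander: steel wrench, loose; not needed
- tape: bystander: white roll of tape, loose; not needed
- reel: bystander: grey plastic reel, 35 mm high, loose; not needed
- glue: bystander: white glue bottle, 90 mm high, loose; not needed
- dish: bystander: shallow steel dish, loose; not needed
- pliers: bystander: red-handled pliers, loose; not needed
Things that resemble listed ones, but are neither listed nor needed, are in the scene too. What is shaped like the controller but brown is not meant. What is shaped like the motor_a but pink is not meant.

How it is judged (in metres and radians):
On the way, in this order (a step that is already met when the one before it is completed fails the run):
1. every motor on the bench stands upright on the rubber mat (x of motor_a in the frame of mat between -0.075 and 0.075 m and y of motor_a in the frame of mat between -0.16 and 0.16 m and height (world z) of each of motor_a, motor_b, motor_c, motor_d below 0.012 m and angle between each of motor_a, motor_b, motor_c, motor_d's own z axis and vertical below 0.15 rad and x of motor_b in the frame of mat between -0.075 and 0.075 m and y of motor_b in the frame of mat between -0.16 and 0.16 m and x of motor_c in the frame of mat between -0.075 and 0.075 m and y of motor_c in the frame of mat between -0.16 and 0.16 m and x of motor_d in the frame of mat between -0.075 and 0.075 m and y of motor_d in the frame of mat between -0.16 and 0.16 m), for 0.3 s.
2. the bristle tip is dipped into the tin, at least 12 mm below its rim (horizontal distance between brush and tin below 0.03 m and z of brush in the frame of tin between 0 and 0.028 m), for 0.1 s.
3. the bristle tip is held within 15 mm of the shaft end of the largest motor (if present) for 0.8 s (distance between brush and motor_a_top below 0.015 m and angle between motor_a's own z axis and vertical below 0.2 rad), for 0.8 s.
4. the bristle tip is held within 15 mm of the shaft end of the second largest motor (if present) for 0.8 s (distance between brush and motor_b_top below 0.015 m and angle between motor_b's own z axis and vertical below 0.2 rad), for 0.8 s.
5. the bristle tip is held within 15 mm of the shaft end of the third largest motor (if present) for 0.8 s (distance between brush and motor_c_top below 0.015 m and angle between motor_c's own z axis and vertical below 0.2 rad), for 0.8 s.
6. the bristle tip is held within 15 mm of the shaft end of the smallest motor (if present) for 0.8 s (distance between brush and motor_d_top below 0.015 m and angle between motor_d's own z axis and vertical below 0.2 rad), for 0.8 s.
7. the bristle tip is dipped into the jar, at least 12 mm below its rim (horizontal distance between brush and jar below 0.03 m and z of brush in the frame of jar between 0 and 0.068 m), for 0.1 s.
8. the brush hangs in its ring again, the dial not yet turned up (below 1.0) (distance between brush_collar and stand_ring below 0.011 m and angle between brush's own z axis and vertical below 0.15 rad and value of joint dial below 1 rad), for 0.2 s.
At the end, for the whole second after the job is handed in: Every motor present stands upright (within 0.15 rad) and at rest with its centre on the mat; the brush hangs upright in its ring, collar within 11 mm of the seat; the dial reads 2.0 within 0.12 rad (all of step 1 and linear speed of each of motor_a, motor_b, motor_c, motor_d below 0.03 m/s and distance between brush_collar and stand_ring below 0.011 m and angle between brush's own z axis and vertical below 0.15 rad and value of joint dial between 1.88 and 2.12 rad); the robot touches nothing.
It fails at once if the tin or the jar is tipped over or shoved more than 50 mm (distance of any of tin, jar from where it was at the start of the episode above 0.05 m or angle between any of tin, jar's own z axis and vertical above 0.5 rad).
It fails at once if a bystander is moved more than 50 mm (distance of any of screwdriver, wrench, tape, reel, glue, dish, pliers from where it was at the start of the episode above 0.05 m).
Of motor_a, motor_b, motor_c, motor_d only 2 to 4 are there at a start; the rules pass over those that are not, and their reading is None.
At some moment in a run one of motor_a, motor_b, motor_c, motor_d may be knocked a few centimetres aside while the robot is not near it.
It also fails if it takes over 210 s, if anything falls off the work surface, if the arm or the gripper's body presses on something with over 40 N, if the wrist force passes 120 N, or if a joint passes its speed limit or range.

## Working session

There is one attempt and no reset: what is moved stays moved. The work goes in short steps, each a Python script; the robot and the scene stay as the last script left them, time stands still between calls to the robot, and variables do not carry over. Pictures are saved under pics/ and viewed, and the job is handed in when it is done.

```bash
ls; mkdir -p pics; python3 - <<'E'
from workcell import *
import cv2
for n in("scene","top"):
    c=camera(n); cv2.imwrite(f"pics/{n}0.png",c["image"]); print(n,c["fx"],c["fy"],c["cx"],c["cy"],c["dist_coeffs"]);print(c["cam_to_world"])
s=read_state();print(s, grip_point_offset)
E
```

```text
pics
scene 516.5821197568606 516.5821197568606 323.6296169250565 246.16250058535095 [-0.00135392  0.          0.          0.          0.        ]
[[ 3.43369794e-01 -6.37877384e-01  6.89354500e-01  1.33806291e+03]
 [ 9.39116637e-01  2.23389932e-01 -2.61068726e-01 -2.88373598e+02]
 [ 1.25349812e-02  7.37027395e-01  6.75746619e-01  8.99606020e+02]
 [ 0.00000000e+00  0.00000000e+00  0.00000000e+00  1.00000000e+00]]
top 503.61135854728633 503.61135854728633 323.19857634008565 241.75605227108036 [-0.08964445  0.          0.          0.          0.        ]
[[-2.77442037e-02  9.91400982e-01 -1.27884138e-01  3.48270366e+02]
 [-9.99586610e-01 -2.65503152e-02  1.10312813e-02  6.64096945e+00]
 [ 7.54105896e-03  1.28137326e-01  9.91727764e-01  1.43744689e+03]
 [ 0.00000000e+00  0.00000000e+00  0.00000000e+00  1.00000000e+00]]
{'time': 0.1, 'qpos': array([ 1.07579543,  0.52194851, -0.0363547 ,  1.59991841,  0.02120295,
        1.02110002, -0.11280736]), 'qvel': array([-0.00055583, -0.00239135,  0.00025323, -0.00077983,  0.00036694,
        0.00013196,  0.00019927]), 'joint_efforts': array([ 5.38231383e-03, -9.28501296e+01,  1.98555976e+00, -3.70533836e+01,
        1.83613779e-02,  5.36530861e-03, -1.28978404e-04]), 'eef_pos': array([ 257.45316702, -569.19662365,  230.79832738]), 'tool_rot': array([[ 4.12144855e-01, -9.11118218e-01, -4.59216387e-04],
       [-9.11117798e-01, -4.12145107e-01,  8.76273834e-04],
       [-9.87652841e-04,  5.72484715e-05, -9.99999511e-01]]), 'ft_force': array([-0.41202276, -0.28802237,  0.02336397]), 'torque': array([ 0.00711972,  0.0506348 , -0.01366521]), 'finger_gap': 85.46785849506969} -18.700000000000003
```

View pics/scene0.png

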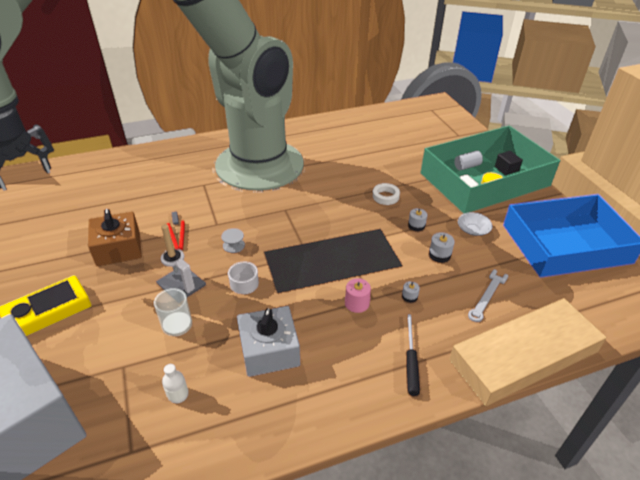

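View pics/top0.png

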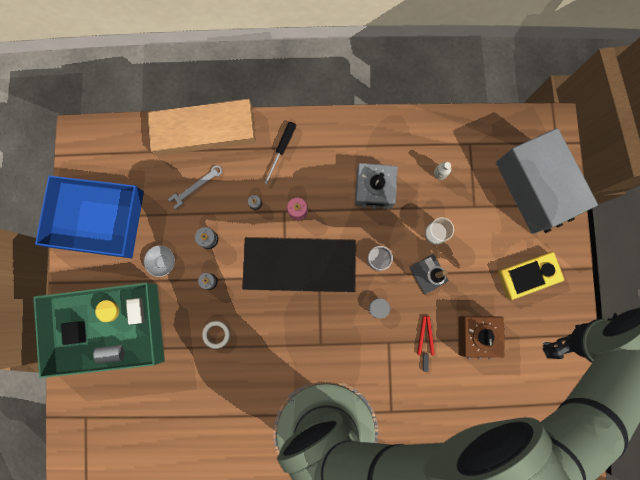

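```bash
cat > h.py <<'E'
from workcell import *
import numpy as np, cv2
def shot(n):
    c=camera(n); c["K"]=np.array([[c["fx"],0,c["cx"]],[0,c["fy"],c["cy"]],[0,0,1]]); return c
def ray(c,uv):
    p=cv2.undistortPoints(np.array(uv,float).reshape(-1,1,2),c["K"],np.array(c["dist_coeffs"]))[:,0]
    d=np.c_[p[:,0],-p[:,1],-np.ones(len(p))]
    return d
def atz(c,uv,z):
    d=ray(c,uv)@c["cam_to_world"][:3,:3].T; o=c["cam_to_world"][:3,3]
    return o+d*((z-o[2])/d[:,2])[:,None]
def cloud(c):
    v,u=np.mgrid[0:480,0:640]; d=ray(c,np.c_[u.ravel(),v.ravel()])*c["range_z"].reshape(-1,1)
    P=d@c["cam_to_world"][:3,:3].T+c["cam_to_world"][:3,3]
    P[c["range_z"].ravel()==0]=np.nan
    return P.reshape(480,640,3)
def proj(c,P):
    M=np.linalg.inv(c["cam_to_world"]); q=np.atleast_2d(P)@M[:3,:3].T+M[:3,3]
    q=q*[1,-1,-1]
    return cv2.projectPoints(q,np.zeros(3),np.zeros(3),c["K"],np.array(c["dist_coeffs"]))[0][:,0]
def crop(c,u0,u1,v0,v1,name,s=None):
    im=c["image"][v0:v1,u0:u1]; s=s or min(800/(u1-u0),600/(v1-v0)); s=int(s)
    cv2.imwrite("pics/"+name,cv2.resize(im,None,fx=s,fy=s,interpolation=cv2.INTER_CUBIC)); print(name,s)
E
python3 - <<'E'
from h import *
c=shot("top"); crop(c,180,320,170,300,"t1.png"); crop(c,340,520,130,350,"t2.png")
s=shot("scene");crop(s,340,520,170,310,"s1.png");crop(s,80,310,200,400,"s2.png")
P=cloud(c);Q=cloud(s)
np.set_printoptions(precision=1,suppress=True)
for n,(u,v) in dict(m1=(206,237),m2=(208,281),m3=(254,201),pink=(297,207),reel=(379,308),table=(300,350),mat=(300,265)).items():
    print(n,P[v,u], np.nanmax(P[v-12:v+13,u-12:u+13,2]))
def comp(P,box,z0,z1,n):
    x0,x1,y0,y1=box;m=(P[...,0]>x0)&(P[...,0]<x1)&(P[...,1]>y0)&(P[...,1]<y1)&(P[...,2]>z0)&(P[...,2]<z1)
    cnt,l,st,_=cv2.connectedComponentsWithStats(m.astype(np.uint8))
    for i in range(1,cnt):
        if st[i,4]>15:
            q=P[l==i]; print(n,st[i],q.mean(0),q.min(0),q.max(0),"mec",cv2.minEnclosingCircle(q[:,:2].astype(np.float32)))
comp(P,(350,900,-350,500),12,200,"top")
comp(Q,(350,900,-350,500),12,200,"sc")
E
```

```text
t1.png 4
t2.png 2
s1.png 4
s2.png 3
m1 [nan nan nan] 76.02747364345123
m2 [426.8 313.2  44.7] 65.59674821044564
m3 [649.5 183.4  42.5] 55.71355533107953
pink [624.8  61.4  62.7] 72.2430151323706
reel [ 340.  -157.7   40.5] 45.08181290756852
table [228.8  64.3   2. ] 8.598568899649536
mat [467.7  58.6   8.5] 12.127472324753171
top [ 149  115  106   40 3248] [853.5 341.6  48.1] [803.4 183.4  12. ] [900.  488.5  61.7] mec ((860.2777709960938, 336.5691833496094), 155.43345642089844)
top [265 122  31  62 348] [824.3  98.9  22.1] [707.2  64.   12.2] [887.6 154.5  34.2] mec ((796.17919921875, 110.69380187988281), 98.84513092041016)
top [ 355  163   42   47 1680] [ 678.5 -159.3   70.8] [ 621.4 -219.1   12.3] [ 745.8 -103.5  121.4] mec ((686.5064086914062, -162.9961700439453), 75.70194244384766)
top [434 163  10  16  95] [ 722.6 -343.5   48. ] [ 708.9 -349.9   13.1] [ 742.9 -337.3   80.7] mec ((725.938232421875, -349.1080322265625), 17.026691436767578)
top [248 195  14  14 153] [649.7 183.5  36.3] [634.1 166.5  14.2] [668.5 201.3  55.7] mec ((651.4268188476562, 183.810302734375), 18.886180877
[... 2872 characters left out ...]
  82.1] mec ((531.143798828125, -323.24627685546875), 58.10102081298828)
sc [ 450  299  146   82 4677] [862.  330.5  48.6] [806.5 183.1  12. ] [900.  490.3  55.4] mec ((859.3602905273438, 338.1214294433594), 155.93406677246094)
sc [ 237  306   63   69 3261] [ 708.7 -164.7   65.1] [ 628.9 -221.1   12.2] [ 749.8 -102.3  116.9] mec ((689.30810546875, -161.8125457763672), 76.35907745361328)
sc [406 315  14  81 646] [836.   96.   21.1] [708.3  63.6  12. ] [895.7 155.9  29.7] mec ((801.652099609375, 116.30272674560547), 100.51069641113281)
sc [173 365  15  34 195] [ 738.3 -344.3   47.6] [ 717.9 -350.    13.2] [ 749.3 -337.4   91.4] mec ((733.6097412109375, -347.38507080078125), 15.886598587036133)
```

View pics/t1.png

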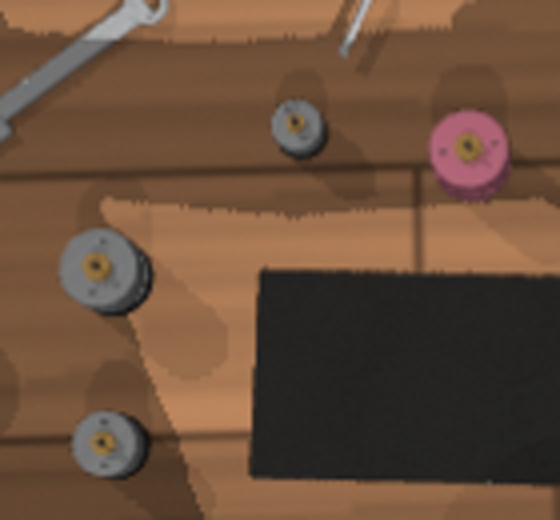

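View pics/t2.png

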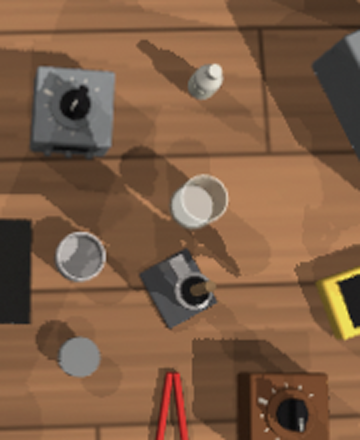

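View pics/s1.png

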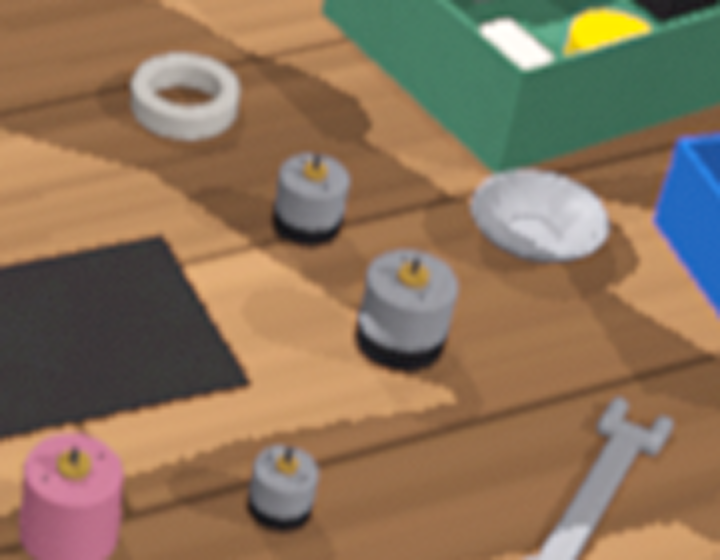

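View pics/s2.png

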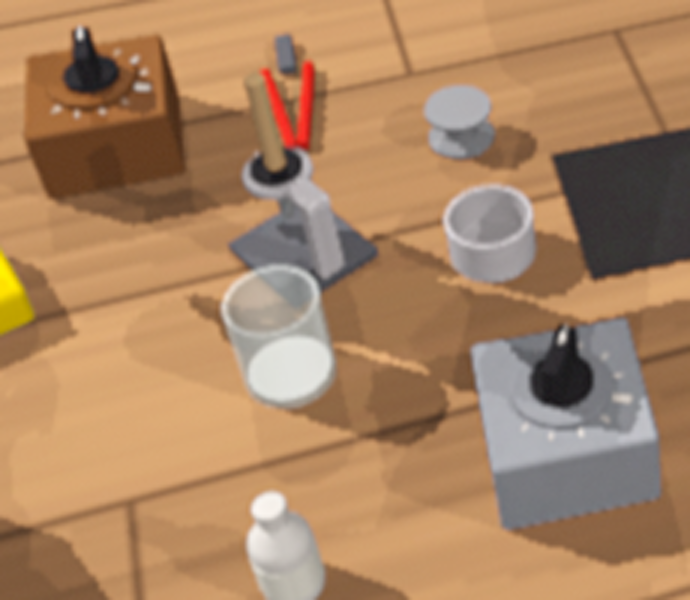

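```bash
python3 - <<'E'
from h import *
np.set_printoptions(precision=1,suppress=True)
for n in("top","scene"):
    c=shot(n);P=cloud(c);im=c["image"]
    m=(im.max(2)<60)&(abs(P[...,0]-475)<110)&(abs(P[...,1]-40)<250)
    m=cv2.morphologyEx(m.astype(np.uint8),cv2.MORPH_OPEN,np.ones((5,5)))
    k,l,st,_=cv2.connectedComponentsWithStats(m); i=1+st[1:,4].argmax()
    v,u=np.nonzero(l==i); w=atz(c,np.c_[u,v],3)
    r=cv2.minAreaRect(w[:,:2].astype(np.float32)); print(n,"mat",r, w.mean(0))
    # ring-top / tin / jar rims / brush
    def comp(nm,x,y,rad,z0,z1):
        q=P[(np.hypot(P[...,0]-x,P[...,1]-y)<rad)&(P[...,2]>z0)&(P[...,2]<z1)]
        if len(q)>2: print(n,nm,len(q),q.mean(0),cv2.minEnclosingCircle(q[:,:2].astype(np.float32)))
    comp("handle",435,-305,60,105,200); comp("handletop",435,-305,60,165,200)
    for zz in (120,140,160): comp("h%d"%zz,435,-305,60,zz-10,zz+10)
    comp("tinrim",481,-166,60,36,55); comp("jarrim",550,-333,60,70,95); comp("bar",690,-160,40,100,130); comp("ringtop",435,-305,60,80,95)
c=shot("top"); crop(c,350,405,155,215,"dial_t.png"); crop(c,410,450,255,295,"ring_t.png")
c=shot("scene"); crop(c,235,305,300,360,"dial_s.png")
E
```

```text
top mat ((470.19244384765625, 61.48231506347656), (318.6733093261719, 147.34970092773438), 87.14531707763672) [469.8  61.7   3. ]
top handle 66 [ 423.4 -308.4  155.6] ((424.23822021484375, -310.75067138671875), 7.600513458251953)
top handletop 33 [ 423.9 -310.4  176.8] ((424.35699462890625, -310.729736328125), 7.599552154541016)
top h120 10 [ 422.2 -306.3  118.5] ((423.0316162109375, -308.9560241699219), 6.67369270324707)
top h140 12 [ 422.8 -306.3  139.3] ((424.2272644042969, -308.96197509765625), 6.705080986022949)
top h160 9 [ 422.8 -306.5  158.5] ((423.2198486328125, -309.2357177734375), 6.877009868621826)
top tinrim 82 [ 481.  -166.8   40.9] ((480.498779296875, -167.1149444580078), 33.828704833984375)
top jarrim 121 [ 552.  -335.7   79.1] ((551.2012939453125, -334.056640625), 33.75778579711914)
top bar 83 [ 685.8 -162.5  113.9] ((686.160400390625, -164.08335876464844), 20.81043815612793)
top ringtop 280 [ 433.3 -303.2   88.9] ((436.14404296875, -305.26654052734375), 39.2216682434082)
scene mat ((469.1767883300781, -27.177589416503906), (134.1473388671875, 142.86605834960938), 86
[... 282 characters left out ...]
29.5330505371094, -311.3810119628906), 7.544304847717285)
scene h140 50 [ 430.8 -310.9  139.9] ((427.85882568359375, -311.2354431152344), 7.184831619262695)
scene h160 53 [ 430.7 -311.1  160.6] ((427.6593017578125, -311.3117980957031), 8.055465698242188)
scene tinrim 120 [ 481.7 -167.6   39. ] ((482.2808532714844, -165.6555938720703), 35.25541687011719)
scene jarrim 277 [ 553.5 -334.8   76.3] ((552.54833984375, -334.4320373535156), 34.37531661987305)
scene bar 156 [ 692.3 -162.2  111.2] ((688.8391723632812, -161.76449584960938), 21.196029663085938)
scene ringtop 360 [ 441.2 -307.    87. ] ((443.8900451660156, -312.28912353515625), 40.239376068115234)
dial_t.png 10
ring_t.png 15
dial_s.png 10
```

View pics/dial_t.png

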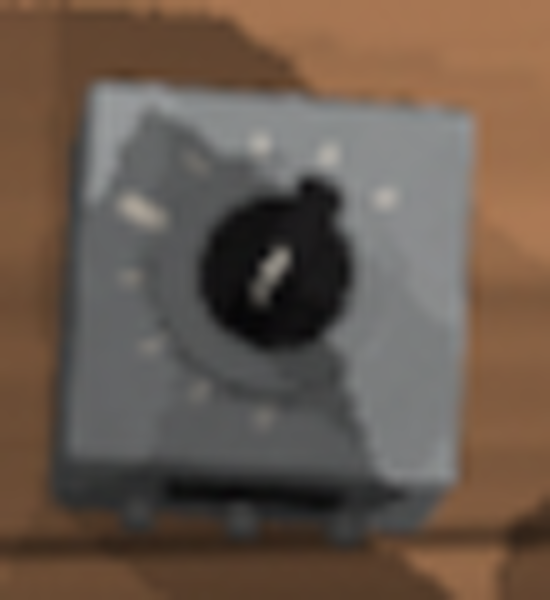

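View pics/dial_s.png

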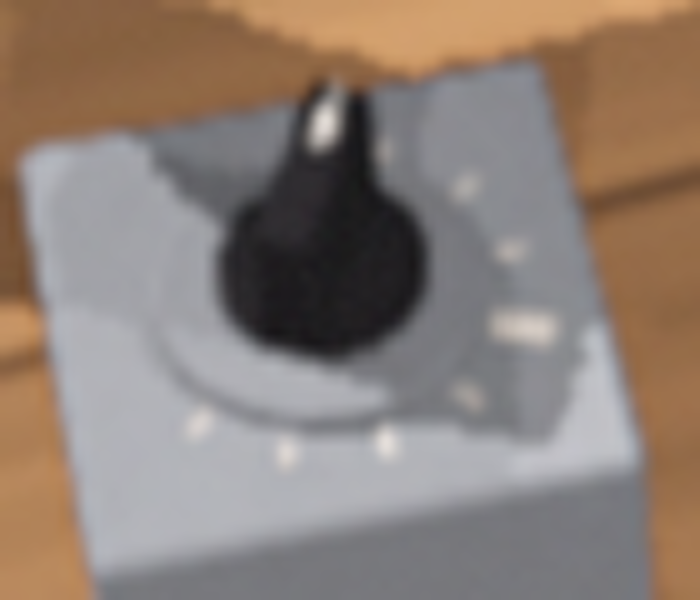

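View pics/ring_t.png

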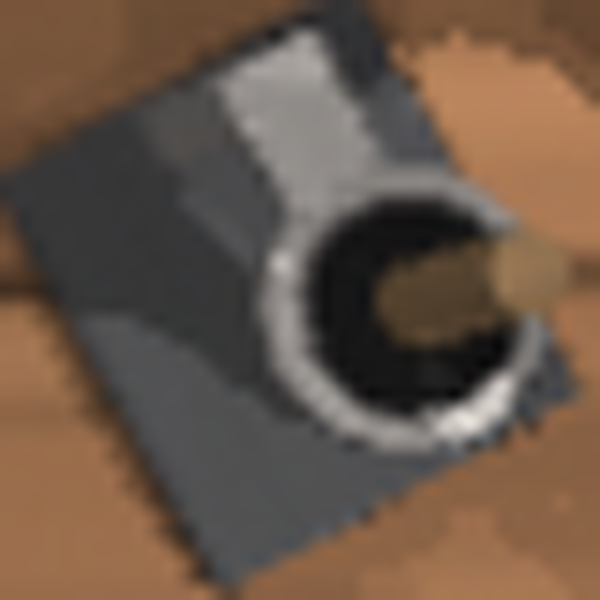

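```bash
python3 - <<'E'
from h import *
from scipy.optimize import least_squares
np.set_printoptions(precision=3,suppress=True)
c=shot("top")
px=np.array([(262,416),(200,392),(150,346),(131,278),(140,210),(197,160),(260,143),(329,153),(385,197)])/10-.5+.05+[350,155]
w=atz(c,px,70)[:,:2]
th=np.arange(9)*.5
# clockwise from above: pointer dir angle = yaw+pi - th
f=lambda p:(np.c_[p[0]+p[3]*np.cos(p[2]+np.pi-th),p[1]+p[3]*np.sin(p[2]+np.pi-th)]-w).ravel()
r=least_squares(f,[688,-162,0,40]);print("top ctr,yaw,R",r.x,abs(r.fun).max())
s=shot("scene")
px=np.array([(467,187),(512,250),(525,328),(468,397),(387,441),(288,453),(200,423)])/10-.45+[235,300]
w=atz(s,px,70)[:,:2];th=np.arange(1,8)*.5-0.5+.5
for t0 in(0.5,1.0):
    th=np.arange(7)*.5+t0
    r2=least_squares(f,[688,-162,0,40]);print("scene",t0,r2.x,abs(r2.fun).max())
for n,cc in(("top",c),("scene",s)):
    P=cloud(cc); q=P[(np.hypot(P[...,0]-688,P[...,1]+162)<35)&(P[...,2]>104)][:,:2]
    mn=q.mean(0);ev,V=np.linalg.eigh(np.cov((q-mn).T)); d=V[:,1];a=(q-mn)@d; b=(q-mn)@V[:,0]
    print(n,mn,d,np.ptp(a),np.ptp(b)); print(cv2.minAreaRect(q.astype(np.float32)))
pt=atz(c,np.array([(285,250),(255,300)])/10-.45+[350,155],114);print("pointer top",pt)
pt=atz(s,np.array([(335,85),(320,150)])/10-.45+[235,300],114);print("pointer sc",pt)
E
```

```text
top ctr,yaw,R [ 687.598 -162.541   -0.1     39.587] 1.955645792772458
scene 0.5 [ 686.933 -160.329   -0.608   39.178] 1.490441018600123
scene 1.0 [ 686.933 -160.329   -0.108   39.178] 1.4904410065847742
top [ 686.38  -162.818] [-0.834  0.552] 42.03117577056187 14.466242338218091
((687.1782836914062, -163.12660217285156), (14.18483829498291, 42.085411071777344), 57.13688659667969)
scene [ 691.779 -162.144] [-0.83   0.557] 43.460296565278156 13.915497285992268
((689.4541625976562, -161.38946533203125), (13.682459831237793, 43.46097946166992), 56.895076751708984)
pointer top [[ 684.362 -160.93   114.   ]
 [ 670.707 -152.206  114.   ]]
pointer sc [[ 671.025 -151.594  114.   ]
 [ 686.171 -158.854  114.   ]]
```

```bash
cat >> h.py <<'E'
def R(psi):
    c,s=np.cos(psi),np.sin(psi); return np.array([[c,s,0],[s,-c,0],[0,0,-1.]])
def st(m=""):
    s=read_state(); print(m,"t%.1f"%s["time"],s["eef_pos"].round(1),"gap%.1f"%s["finger_gap"],"F",s["ft_force"].round(1)); return s
E
python3 - <<'E'
from h import *
np.set_printoptions(precision=2,suppress=True)
s=read_state()
for nm,p in dict(A=(551.5,321,10),B=(430,319,6),C=(653,184,4),s1=(476,156,13),s2=(471,61.5,10),s3=(466,-33.5,7),brush=(425.5,-311,128),jar=(552,-334,130),dial=(688,-162,88)).items():
    for psi in (0,np.pi/2,np.pi,-np.pi/2):
        q=inverse_kinematics(np.array(p,float),R(psi)); print(nm,round(psi,2),None if q is None else q[[0,4,6]])
E
```

```text
A 0 [-0.26  0.63 -1.11]
A 1.57 [-0.28  0.59  0.48]
A 3.14 [0.09 1.24 1.68]
A -1.57 [-0.51  0.21 -2.36]
B 0 [-0.34  0.73 -1.39]
B 1.57 [-0.34  0.73  0.18]
B 3.14 [0.06 1.27 1.39]
B -1.57 [-0.87 -0.27 -2.07]
C 0 [-0.1   0.48 -0.72]
C 1.57 [0.1  0.84 0.61]
C 3.14 [0.3  1.25 2.  ]
C -1.57 [-0.31  0.09 -2.  ]
s1 0 [-0.14  0.57 -0.96]
s1 1.57 [0.1  0.9  0.33]
s1 3.14 [-1.   -1.15 -2.52]
s1 -1.57 [-0.33  0.23 -2.22]
s2 0 [-0.01  0.52 -0.75]
s2 1.57 [0.33 0.98 0.43]
s2 3.14 [-0.65 -0.92 -2.52]
s2 -1.57 [-0.19  0.14 -1.96]
s3 0 [ 0.22  0.59 -0.61]
s3 1.57 [0.36 0.8  0.77]
s3 3.14 [-0.33 -0.71 -2.51]
s3 -1.57 [-0.04  0.05 -1.67]
brush 0 [0.76 0.25 0.29]
brush 1.57 [1.02 0.51 1.63]
brush 3.14 [ 0.25 -0.3  -2.34]
brush -1.57 [ 0.52 -0.   -1.05]
jar 0 [0.66 0.26 0.24]
jar 1.57 [0.88 0.54 1.6 ]
jar 3.14 [ 0.2  -0.33 -2.42]
jar -1.57 [ 0.45 -0.01 -1.11]
dial 0 [ 0.34  0.3  -0.07]
dial 1.57 [0.54 0.61 1.29]
dial 3.14 [-0.22 -0.64 -2.52]
dial -1.57 [ 0.16  0.03 -1.44]
```

```bash
cat >> h.py <<'E'
def pickplace(p,psi,z,slot,zs,psi2=0.0,hi=170):
    movep(np.array([p[0],p[1],hi]),R(psi)); st("above")
    hit=movel(np.array([p[0],p[1],z]),max_speed=120,guard=15); st("down hit=%s"%hit)
    if hit: return False
    clamp(); s=st("clamped")
    movel(np.array([p[0],p[1],hi-20]),max_speed=150)
    movep(np.array([slot[0],slot[1],hi-20]),R(psi2)); s=st("over slot")
    hit=movel(np.array([slot[0],slot[1],zs]),max_speed=100,guard=12); st("placed hit=%s"%hit)
    open_gripper(); movel(np.array([slot[0],slot[1],hi]),max_speed=200); st("up"); return True
E
python3 - <<'E'
from h import *
movep(np.array([420,-200,330.]),R(0)); st()
pickplace((551.5,321),0,10,(476,156.4),13.3)
E
```

```text
t2.0 [ 419.7 -201.2  329.6] gap85.5 F [ 0.5 -0.8 -0.6]
above t4.0 [552.2 319.9 170.3] gap85.5 F [-0.5  0.1  0.3]
down hit=False t5.5 [551.9 321.2  10.7] gap85.3 F [-0.1 -0.2  0.9]
clamped t5.9 [551.7 321.   10.7] gap54.8 F [-2.7 -2.2  7.9]
over slot t7.8 [476.1 156.2 149.9] gap55.0 F [ 0.3  0.4 -3.1]
placed hit=True t9.1 [475.7 156.4  13.6] gap54.6 F [-1.2 -1.3 12.1]
up t10.4 [475.6 156.1 169.1] gap85.2 F [ 0.6 -0.4 -0. ]
```

```bash
python3 - <<'E'
from h import *
pickplace((430,319),0,6,(466,-33.5),9.3)
pickplace((653,184),np.pi/2,3,(471,61.5),6.3)
movep(np.array([420,-250,330.]),R(0)); st()
c=shot("top");crop(c,180,400,170,330,"t3.png");s=shot("scene");crop(s,240,460,200,320,"s3.png")
E
```

```text
above t11.2 [429.4 319.  169. ] gap85.4 F [ 0.7 -0.6 -1.1]
down hit=False t12.7 [430.3 319.2   6.6] gap85.1 F [0.4 0.3 0.1]
clamped t13.1 [430.1 319.    6.4] gap45.1 F [-0.9 -2.3 10.6]
over slot t15.6 [466.3 -32.3 150. ] gap44.9 F [-0.   0.7 -2.7]
placed hit=True t16.9 [465.6 -33.3   9.4] gap44.9 F [-1.9 -0.7 10.2]
up t18.4 [465.5 -33.6 169.1] gap85.3 F [-0.5  0.3  0.1]
above t19.5 [652.6 183.4 169.4] gap85.2 F [-0.9 -0.4 -0.1]
down hit=False t21.0 [653.4 184.1   3.7] gap85.6 F [-0.2  0.1  0.1]
clamped t21.6 [653.1 184.1   3.5] gap35.8 F [-0.6 -0.7  5.7]
over slot t24.0 [471.4  61.9 149.9] gap36.0 F [ 0.  -0.  -0.5]
placed hit=True t25.4 [470.6  61.6   6.3] gap35.9 F [-1.4 -1.6 10.6]
up t27.0 [470.6  61.3 169.1] gap85.3 F [0.3 0.3 0.1]
 t28.3 [ 420.3 -249.   329.5] gap85.4 F [ 0.3 -0.2  0.1]
t3.png 3
s3.png 3
```

View pics/t3.png

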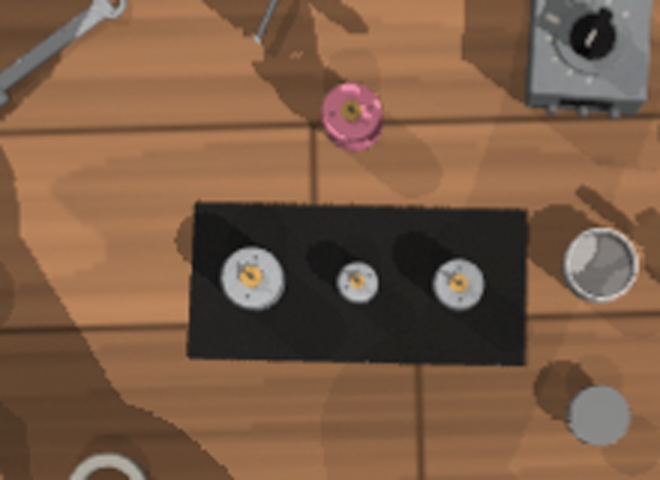

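View pics/s3.png

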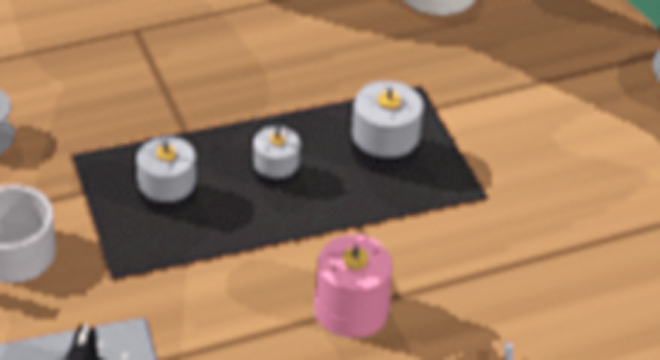

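```bash
python3 - <<'E'
from h import *
np.set_printoptions(precision=1,suppress=True)
def mot(tag):
  for n in("top","scene"):
    c=shot(n);P=cloud(c)
    for nm,x,y,h in(("A",476,156.4,56),("B",466,-33.5,46),("C",471,61.5,37)):
        q=P[(np.hypot(P[...,0]-x,P[...,1]-y)<45)&(abs(P[...,2]-h-5)<9)]
        if len(q)>5: print(tag,n,nm,len(q),q.mean(0),cv2.minEnclosingCircle(q[:,:2].astype(np.float32)))
mot("pre")
x,y=425.5,-311
movep(np.array([x,y,235]),R(0)); st()
h=movel(np.array([x,y,127.]),max_speed=100,guard=10); st("down %s"%h)
clamp(); st("cl")
c=shot("scene");crop(c,120,220,190,290,"s4.png")
E
```

```text
pre top A 318 [474.7 155.8  60.5] ((475.1787414550781, 156.4390869140625), 28.26799201965332)
pre top B 209 [464.4 -33.3  50.5] ((464.9364929199219, -33.468109130859375), 22.97989845275879)
pre top C 127 [469.7  59.8  41.8] ((469.8793640136719, 59.843711853027344), 18.28493881225586)
pre scene A 284 [480.5 155.9  58.8] ((476.9779357910156, 157.68984985351562), 28.854991912841797)
pre scene B 216 [470.1 -33.2  48.5] ((466.9127197265625, -32.50809860229492), 23.727800369262695)
pre scene C 139 [475.2  60.3  39.3] ((472.6860046386719, 60.39375686645508), 20.19664764404297)
 t29.0 [ 426.  -310.1  235.2] gap85.5 F [0.2 1.2 0.5]
down False t30.3 [ 425.8 -311.2  127.5] gap85.5 F [ 1.4 -1.2 -0.7]
cl t30.9 [ 425.5 -311.   127.1] gap13.5 F [-1.6  0.6  4.9]
s4.png 6
```

View pics/s4.png

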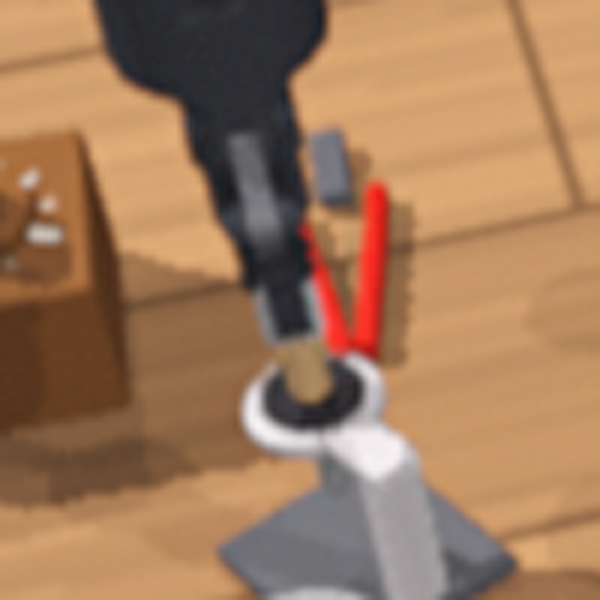

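```bash
python3 - <<'E'
from h import *
np.set_printoptions(precision=1,suppress=True)
movel(np.array([425.5,-311,245.]),max_speed=120); st("lift")
movep(np.array([481,-166.5,225]),R(0)); st("over tin")
c=shot("scene");crop(c,190,300,190,300,"s5.png")
P=cloud(c)
print(proj(c,np.array([[481,-166.5,134],[481,-166.5,184]])))
h=movel(np.array([481,-166.5,109.]),max_speed=100,guard=8); st("dip %s"%h)
c=shot("scene");crop(c,190,300,190,300,"s6.png")
wait(0.4)
movel(np.array([481,-166.5,225.]),max_speed=120); st()
E
```

```text
lift t32.1 [ 425.2 -310.9  244.4] gap13.8 F [-0.2 -0.4 -1.6]
over tin t32.8 [ 481.  -166.1  224.6] gap13.5 F [-0.3  0.4 -0.5]
s5.png 5
[[237.8 241.8]
 [235.5 224.4]]
dip False t34.1 [ 481.3 -166.6  109.5] gap13.7 F [ 0.   0.2 -0.7]
s6.png 5
 t35.7 [ 480.7 -166.5  224.4] gap13.7 F [-0.  -0.3 -0.4]
```

View pics/s5.png

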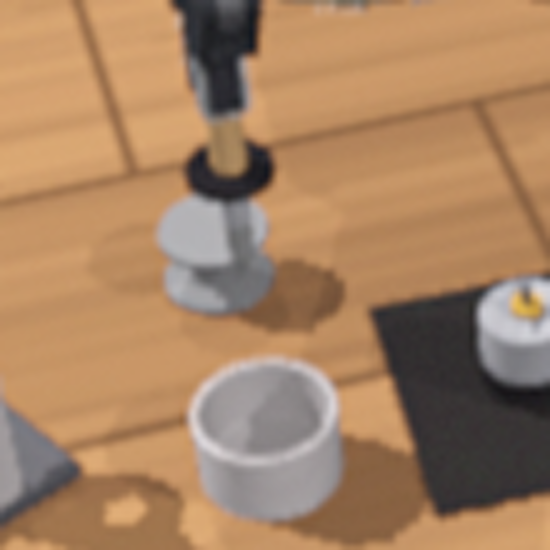

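View pics/s6.png

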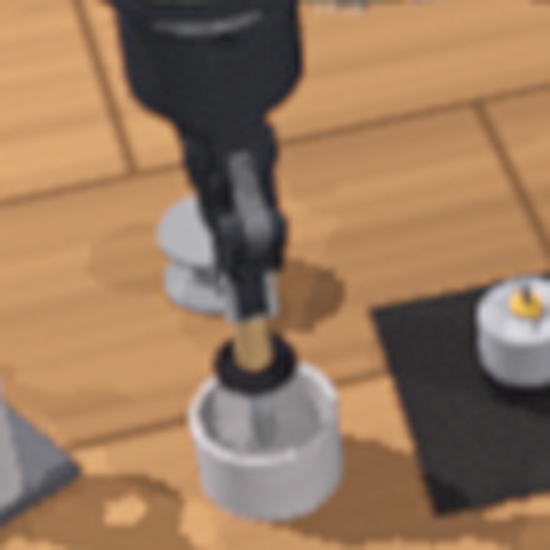

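```bash
cat >> h.py <<'E'
def motors():
    out={}
    for n in("top","scene"):
        c=shot(n);P=cloud(c)
        for nm,h in(("A",56),("B",46),("C",37)):
            x,y=SL[nm]
            q=P[(np.hypot(P[...,0]-x,P[...,1]-y)<48)&(abs(P[...,2]-h-5)<7)]
            if len(q)>60:
                (cx,cy),r=cv2.minEnclosingCircle(q[:,:2].astype(np.float32)); out[n,nm]=(round(cx,1),round(cy,1),round(r,1),len(q))
    return out
SL=dict(A=(476,156.4),B=(466,-33.5),C=(471,61.5))
HT=dict(A=74,B=64,C=55)
def dab(nm,x=None,y=None):
    if x is None:x,y=SL[nm]
    z=HT[nm]+91+4.
    movep(np.array([x,y,z+50]),R(0))
    h=movel(np.array([x,y,z]),max_speed=80,guard=6); st("dab %s %s"%(nm,h))
    wait(1.2); st()
    movel(np.array([x,y,z+50]),max_speed=150)
E
python3 - <<'E'
from h import *
m=motors()
for k in m: print(k,m[k])
ok=all(np.hypot(m["scene",n][0]-1.5-SL[n][0],m["scene",n][1]-SL[n][1])<6 for n in"ABC")
print(ok)
if ok:
    x,y=SL["A"]; movep(np.array([x,y,240]),R(0))
    movel(np.array([x,y,169.]),max_speed=80,guard=6); st("A")
    c=shot("scene");crop(c,310,420,170,280,"s7.png")
    wait(1.2); movel(np.array([x,y,225.]),max_speed=150)
    m=motors()
    for k in m: print(k,m[k])
E
```

```text
('top', 'A') (475.0, 156.3, 27.8, 307)
('top', 'B') (465.0, -33.5, 22.8, 198)
('top', 'C') (469.9, 59.8, 18.5, 129)
('scene', 'A') (477.9, 157.2, 29.7, 279)
('scene', 'B') (466.2, -31.5, 25.2, 205)
('scene', 'C') (471.2, 59.4, 20.7, 125)
True
A t38.1 [476.2 156.6 169.4] gap13.2 F [-0.  -0.5 -1.3]
s7.png 5
('top', 'B') (470.2, -35.8, 21.1, 80)
('scene', 'A') (478.2, 156.7, 29.2, 268)
('scene', 'B') (465.4, -32.3, 24.6, 202)
('scene', 'C') (472.3, 61.1, 19.3, 125)
```

View pics/s7.png

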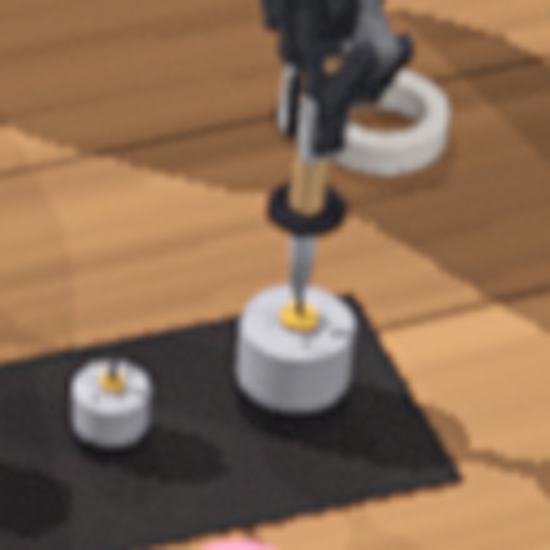

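```bash
python3 - <<'E'
from h import *
def chk(n):
    m=motors().get(("scene",n)); print(n,m)
    return m and np.hypot(m[0]-1.5-SL[n][0],m[1]-SL[n][1])<6
def go(n):
    x,y=SL[n];z=HT[n]+95.
    movep(np.array([x,y,225]),R(0)); movel(np.array([x,y,z]),max_speed=100,guard=6); st(n)
    c=shot("scene");u,v=proj(c,np.array([x,y,HT[n]]))[0].astype(int); crop(c,u-55,u+55,v-65,v+45,"d%s.png"%n)
    wait(1.2); movel(np.array([x,y,225.]),max_speed=150)
    print(motors())
if chk("B"):
    go("B")
    if chk("C"): go("C")
E
```

```text
B (468.2, -31.4, 25.5, 202)
B t41.6 [466.3 -33.2 159.4] gap13.9 F [-0.4  0.1 -0.7]
dB.png 5
{('top', 'A'): (475.1, 156.4, 28.1, 300), ('top', 'C'): (470.1, 59.9, 18.3, 124), ('scene', 'A'): (477.1, 154.8, 30.2, 273), ('scene', 'B'): (468.0, -29.7, 25.6, 203), ('scene', 'C'): (472.5, 60.5, 20.6, 130)}
C (472.9, 61.7, 19.5, 124)
C t45.0 [471.2  61.6 150.4] gap13.3 F [ 0.3 -0.1 -0.9]
dC.png 5
{('top', 'A'): (467.7, 162.5, 25.2, 97), ('scene', 'A'): (477.3, 157.5, 29.3, 273), ('scene', 'B'): (467.3, -30.5, 25.6, 206), ('scene', 'C'): (472.4, 60.3, 20.1, 129)}
```

```bash
python3 -c "
import cv2,numpy as np
a=[cv2.imread('pics/d%s.png'%n) for n in 'BC']; cv2.imwrite('pics/dBC.png',cv2.resize(np.hstack(a),(800,400)))"
```

```text
(no output)
```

View pics/dBC.png

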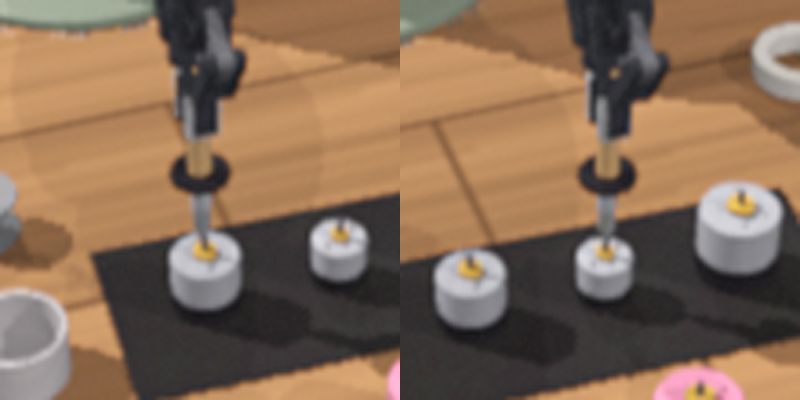

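```bash
python3 - <<'E'
from h import *
movel(np.array([471,61.5,250.]),max_speed=150)
movep(np.array([552,-334,250]),R(0)); st("over jar")
h=movel(np.array([552,-334,139.]),max_speed=100,guard=8); st("dip %s"%h)
c=shot("scene");crop(c,120,230,230,340,"s8.png"); wait(0.4)
movel(np.array([552,-334,250.]),max_speed=120)
movep(np.array([425.5,-311,250.]),R(0)); wait(0.3); st("over ring")
c=shot("scene");crop(c,110,240,180,310,"s9.png"); 
h=movel(np.array([425.5,-311,128.]),max_speed=70,guard=5); st("ring %s"%h)
c=shot("scene");crop(c,110,240,180,310,"s10.png")
E
```

```text
over jar t48.8 [ 552.5 -332.3  250.3] gap13.7 F [ 0.9  0.4 -0.4]
dip False t50.1 [ 552.3 -334.1  139.6] gap13.7 F [-1.2  0.3  0.2]
s8.png 5
over ring t52.5 [ 426.2 -310.7  249.8] gap13.8 F [ 0.4 -0.  -0.3]
s9.png 4
ring False t54.4 [ 425.6 -311.1  128.3] gap13.7 F [-0.1 -0.1 -0.6]
s10.png 4
```

View pics/s8.png

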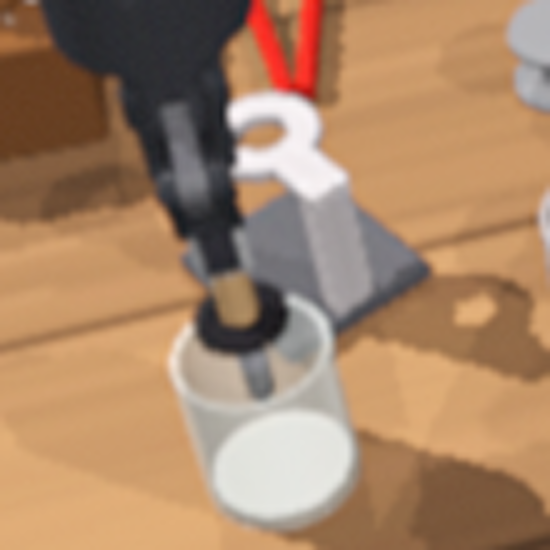

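View pics/s10.png

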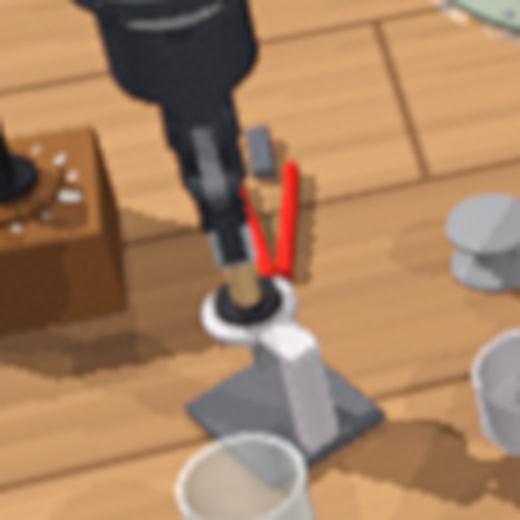

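```bash
python3 - <<'E'
from h import *
h=movel(np.array([425.5,-311,127.]),max_speed=30,guard=5); st("r %s"%h)
open_gripper(); movel(np.array([425.5,-311,250.]),max_speed=120); st()
# rough away
movep(np.array([640,-100,260.]),R(0)); 
c=shot("scene");crop(c,110,240,180,310,"s11.png");t=shot("top");crop(t,410,450,255,295,"t11.png")
for k,v in motors().items(): print(k,v)
# dial IK through rotation: jaw axis perpendicular to bar
for base in (-0.588+np.pi/2,-0.588-np.pi/2):
    for d in(0,-.5,-1,-1.5):
        q=inverse_kinematics(np.array([688,-162,90.]),R(base+d)); print(base+d,None if q is None else q.round(2))
E
```

```text
r False t54.7 [ 425.6 -311.1  127.1] gap13.6 F [ 0.3 -0.1  2. ]
 t56.6 [ 425.2 -310.9  249.4] gap85.3 F [-0.1  0.3 -0.4]
s11.png 4
t11.png 15
('top', 'A') (474.9, 156.7, 28.2, 311)
('top', 'B') (465.0, -33.4, 23.0, 203)
('top', 'C') (469.8, 59.8, 18.3, 127)
('scene', 'A') (476.9, 155.3, 29.4, 276)
('scene', 'B') (467.7, -31.8, 23.0, 175)
('scene', 'C') (471.6, 60.5, 20.6, 128)
0.9827963267948966 [ 0.71  1.04 -1.07  1.43  0.93  1.22  0.52]
0.4827963267948966 [ 0.67  1.   -0.97  1.43  0.85  1.17  0.06]
-0.01720367320510341 [ 0.63  0.96 -0.87  1.43  0.77  1.12 -0.39]
-0.5172036732051034 [ 0.58  0.92 -0.77  1.43  0.69  1.07 -0.85]
-2.1587963267948966 [ 0.4   0.84 -0.43  1.45  0.39  0.95 -2.3 ]
-2.6587963267948966 [-0.18  0.9   0.59  1.48 -0.57  0.94 -2.09]
-3.1587963267948966 [-0.36  1.08  1.01  1.49 -0.97  1.12 -2.31]
-3.6587963267948966 [ 0.79  1.18 -1.33  1.42  1.15  1.41  2.07]
```

View pics/s11.png

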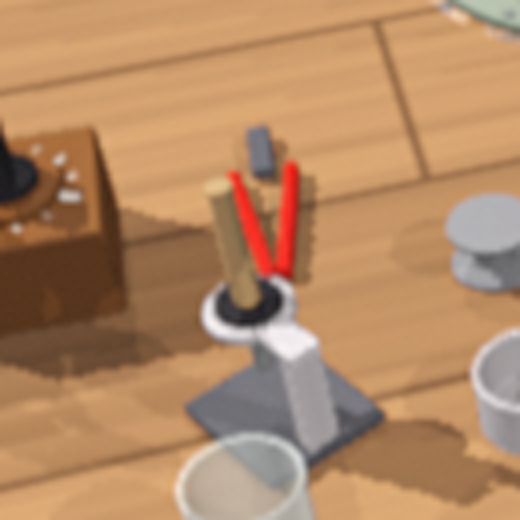

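View pics/t11.png

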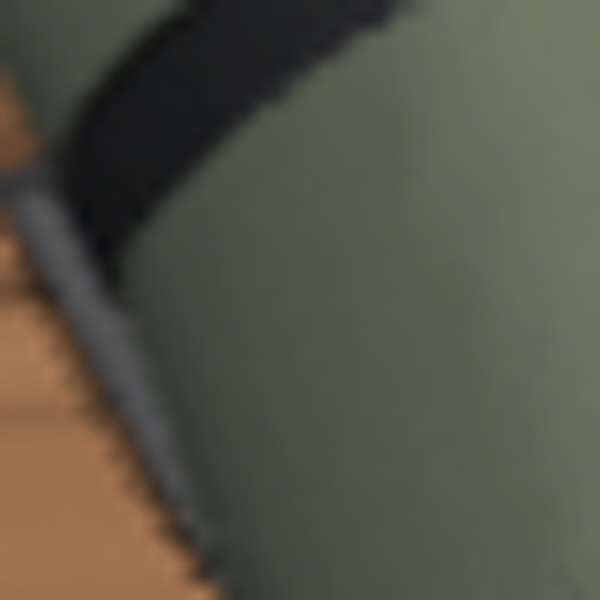

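```bash
python3 - <<'E'
from h import *
p=np.array([687.8,-162,0]); b=0.983
movep(p+[0,0,160],R(b)); wait(0.2); st("hover")
c=shot("scene");cv2.imwrite("pics/s12.png",c["image"]);t=shot("top");cv2.imwrite("pics/t12.png",t["image"])
E
```

```text
hover t59.1 [ 687.9 -161.7  160.8] gap85.8 F [-0.2 -0.5 -1.1]
```

View pics/s12.png

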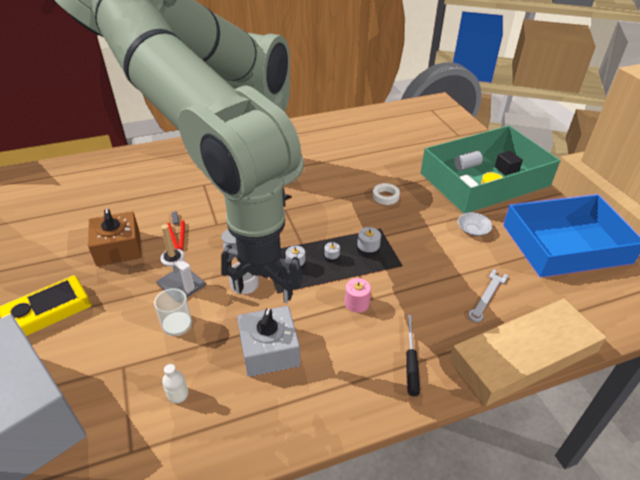

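```bash
python3 - <<'E'
from h import *
p=np.array([687.8,-162,0]); b=0.983
h=movel(p+[0,0,89.],max_speed=60,guard=8); st("down %s"%h)
if not h:
    clamp(); st("cl")
    for d in np.linspace(0,1.516,7)[1:]:
        movel(p+[0,0,89.],frame=R(b-d)); s=st("rot %.2f"%d)
    print(s["tool_rot"][:,0], s["torque"])
    open_gripper(); movel(p+[0,0,180.],max_speed=120); st("up")
    movep(np.array([430,60,380.]),R(0)); wait(0.2);st("away")
    c=shot("scene"); crop(c,235,305,300,360,"dial_s2.png"); t=shot("top"); crop(t,350,405,155,215,"dial_t2.png")
    for n,cc in(("top",t),("scene",c)):
        P=cloud(cc); q=P[(np.hypot(P[...,0]-688,P[...,1]+162)<35)&(P[...,2]>104)][:,:2]
        mn=q.mean(0);ev,V=np.linalg.eigh(np.cov((q-mn).T)); d=V[:,1]; d=d*np.sign(d[1]); print(n,mn,d,"theta",-0.104+np.pi-np.arctan2(d[1],d[0]),cv2.minAreaRect(q.astype(np.float32)))
E
```

```text
down False t60.5 [ 688.  -162.    89.4] gap85.4 F [ 0.2 -0.7 -0.1]
cl t61.2 [ 688.3 -161.4   89.4] gap12.7 F [4.4 3.8 1.1]
rot 0.25 t61.6 [ 688.2 -161.5   89.3] gap13.0 F [3.8 3.6 2.5]
rot 0.51 t62.0 [ 688.  -161.6   89.3] gap12.9 F [2.6 3.7 4.3]
rot 0.76 t62.4 [ 687.9 -161.6   89.3] gap13.3 F [0.3 5.8 7.5]
rot 1.01 t62.8 [ 687.7 -161.6   89.3] gap12.8 F [-0.7  4.5  9.2]
rot 1.26 t63.2 [ 687.6 -161.6   89.2] gap13.2 F [-2.1  4.2  9.6]
rot 1.52 t63.6 [ 687.5 -161.5   89.3] gap13.0 F [-2.6  5.7  9.5]
[ 0.86462741 -0.50241282 -0.00089168] [ 1.17091356  0.72668719 -0.04622206]
up t65.2 [ 687.4 -162.1  179.2] gap85.3 F [-0.2 -0.  -0.3]
away t66.9 [430.3  59.7 379.8] gap85.3 F [ 0.4 -0.7  0.7]
dial_s2.png 10
dial_t2.png 10
top [ 685.82902142 -163.13327282] [0.49271598 0.87019019] theta 1.9820044600777735 ((686.3843383789062, -162.58001708984375), (41.19266891479492, 14.56041431427002), 63.818145751953125)
scene [ 690.93934375 -161.57902121] [0.50021139 0.86590332] theta 1.990639216574009 ((689.0543212890625, -161.66758728027344), (41.897132873535156, 16.372114181518555), 62.25764846801758)
```

View pics/dial_t2.png

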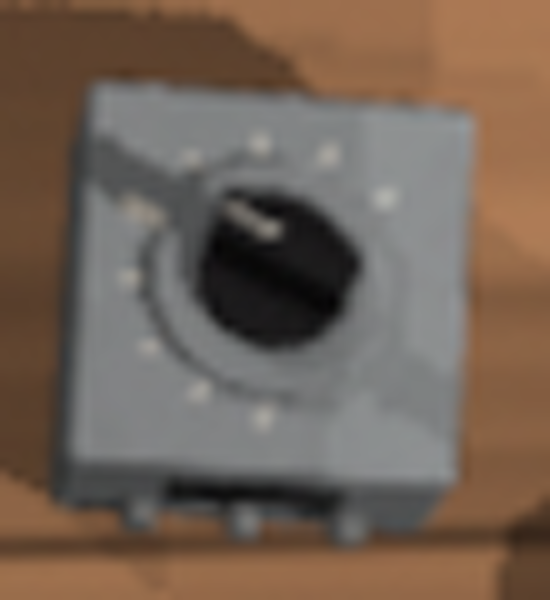

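View pics/dial_s2.png

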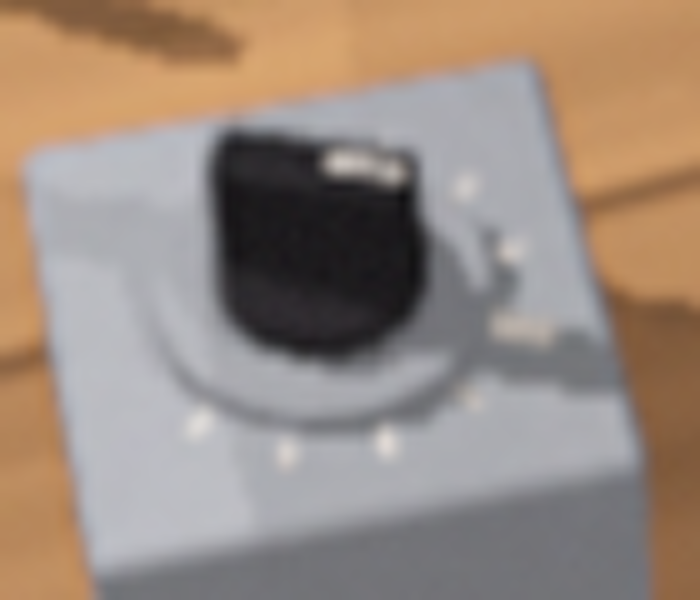

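```bash
python3 - <<'E'
from h import *
for n in("top","scene"):
    c=shot(n);P=cloud(c); q=P[(np.hypot(P[...,0]-688,P[...,1]+162)<95)&(abs(P[...,2]-72)<8)][:,:2]
    print(n,len(q),cv2.minAreaRect(q.astype(np.float32)))
    if n=="scene": cv2.imwrite("pics/s13.png",c["image"])
    else: cv2.imwrite("pics/t13.png",c["image"])
for k,v in motors().items(): print(k,v)
E
```

```text
top 1217 ((686.9317626953125, -163.10302734375), (110.3340835571289, 111.2363510131836), 84.3075942993164)
scene 1977 ((689.2233276367188, -161.5697479248047), (109.92548370361328, 112.91876983642578), 84.17111206054688)
('scene', 'A') (477.0, 155.9, 30.4, 270)
('scene', 'B') (467.0, -29.9, 24.4, 203)
('scene', 'C') (472.1, 60.3, 20.5, 124)
```

View pics/s13.png

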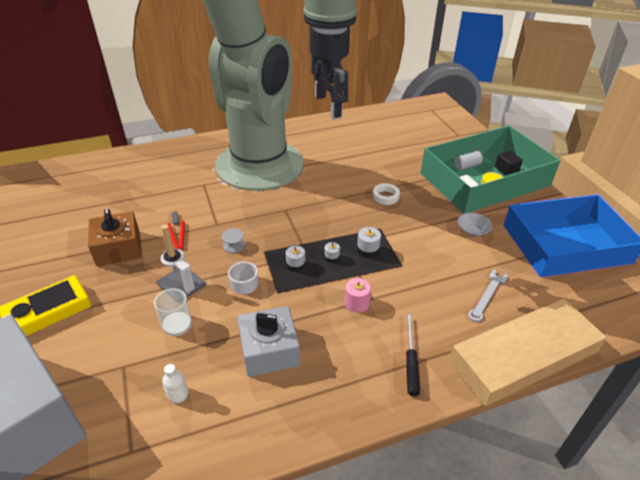

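View pics/t13.png

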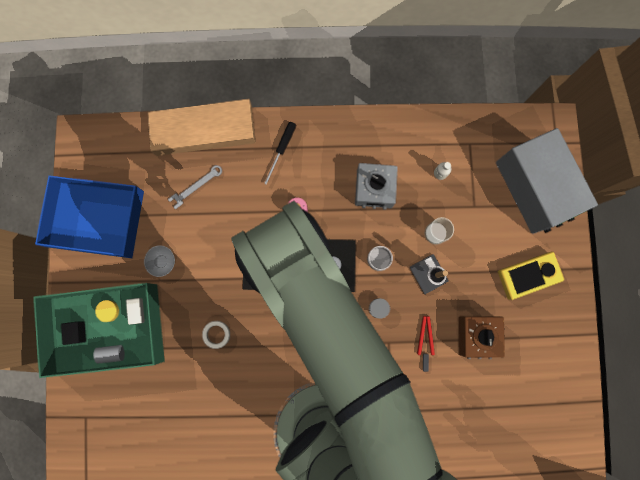

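```bash
python3 - <<'E'
from h import *
st(); finish_job()
E
```

```text
t67.2 [430.  60. 380.] gap85.3 F [0.1 0.5 0.1]
the job is handed in; nothing more can be done
```

The job is done and handed in at 67 s of the 210 s allowed, though the hand-in reports no verdict.

- **Motors:** The three motors present, `motor_a`, `motor_b` and `motor_c`, were stood upright on the mat. `motor_d` was not on the bench.
- **Brushing:** I dipped the brush in the tin, then held it on each shaft end for 1.2 s in the order a, b, c. It was then rinsed in the jar and hung back in its ring.
- **Dial:** It started at about 0.48 rad and was turned clockwise by 1.52 rad.

**Last checks:**
- **Motors:** All were upright and within about 4 mm of where I put them, on the mat. In the final top view the arm hid them, so that check rests on the scene camera alone. No motor had been knocked aside at any check.
- **Brush:** It was hanging with its collar on the ring.
- **Dial:** It read 1.98 rad from the top camera and 1.99 from the scene camera.
- **Everything else:** The tin, the jar and the bystanders looked unmoved, and the gripper was clear of everything.

The two cameras differed by about 2 mm in x, so I averaged them. None of the checks failed.

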